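# Find the converter case that rattles

### The arm

A 6-joint arm with a two-finger parallel gripper is mounted at the origin on the work surface. World frame = base frame: x ahead of the robot, y to its left, z up, the work surface at z = 0. Lengths are in mm, angles in rad, forces in N, time in s.
With the tool pointing down it reaches from about 400 to 925 mm from the base axis. Payload 12.5 kg.
Tool frame: the origin (TCP) lies on the mounting face of the last link; the fingertips stand 190 mm ahead of it and the grasp point (between the pads) lies 171 mm ahead of it (env.tcp_to_tips is the distance from the TCP to the fingertips, in mm); x points along the fingers, y is the direction in which the jaws open and shut, and the axes are right-handed (so a half turn about x gives the same grasp; the last joint's range is limited). The gripper opens to 95 mm and grips with 3 to 60 N. Pads are 20 mm wide; open, the fingers measure 119 mm over their backs; the gripper's body (75 mm by 180 mm) begins 59 mm behind the grasp point.
Start: joints at [-1.305, 0.491, 1.559, -0, 1.092, -0.106], TCP at [227.077, -582.289, 404.761] pointing down, gripper open.
Joint ranges: [-3.1, 3.1], [-0.84, 2.19], [0.05, 2.79], [-1.13, 4.28], [0.06, 2.93], [-2.69, 2.69]. Speed limits (rad/s): [2.22, 2.22, 2.79, 3.14, 3.14, 3.14].

### API

Orientations are given as [roll, pitch, yaw] about the fixed x, y, z axes, in that order (R = Rz(yaw) Ry(pitch) Rx(roll)).
In Python, from cell import monitor, cams, job, env gives the robot as it stands. The module is installed in compiled form; this text tells all that it offers.
- The arm moves only by the tool apply_moves, never from a script. Its argument "series" is a list of rows, each a list of 3 entries, a list of its own where there are three numbers: the closure, from -1 (fully open) to 1 (shut), so that 0 is half open, then the shift along the tool's x, y, z in cm, then the turn about the tool's x in rad. A call has 1 to 20 rows; each row is the pose to reach, as a shift and turn from the pose commanded when the call began, along the tool's axes at that moment; what a row does not reach only later rows make up. A row lasts 1/8 s, in which the tool goes at most 62.5 mm and 10.7 degrees, less where a joint would pass 70% of its speed; a pose out of reach is approached as far as the arm can. A call with a gripper value outside its range is refused whole. The fingers move at their own pace and stop on an object; the grip force is fixed at half the most. Time passes only in rows, so rows that repeat a pose let the fingers close. It gives the time, the measured TCP pose, the force and the opening at its end, in the units of the state.
- monitor.state(): the state, without advancing time (a new reading comes with each control period).
- cams.read_camera(name): name is "side" or "top"; returns a dict with "image" (384x512x3 uint8, red, green, blue), "fx", "fy", "cx", "cy" (pixels), "position" and "orientation" of the camera in the world. Camera axes: x right, y down, z forward; pixel columns grow to the right and rows downward; lengths in mm; the calibration is good to about 2 mm. A picture is of the moment at which its call begins. There is no depth.
- job.job_done(): hands the job in, once; it reports no verdict.
The state is a dict: "t": time; "joints": joint angles; "qvel": joint speeds; "tau": joint torques, N m; "eef_pos": TCP position; "tcp_rot": TCP orientation; "ft_force": force on the tool from outside, world axes, zero at the start; "moment": the same for the moment, N m; "opening": opening from 0.0 (shut) to 1.0 (fully open).
Only numpy, scipy, OpenCV 4.12 (cv2) and the standard library are available. Lean on these libraries where they do the work, as an engineer would, in place of code of your own. Each camera call takes 0.05 s, during which the arm holds its last target. There are 200 camera calls.

### The job

Lift the clear dust cover off the test tray and stand it on the black rubber pad, then, starting at the tray's yellow-tab end, lift each of the three sealed cases in turn well clear of the tray, shake it briskly, and stand it back upright in its slot (the last may stay in the hand if it is the faulty one). One of them has a loose part that rattles: hold that one up, upright and still, about 15 cm above the middle of the red show disc, and finish while holding it there, with the two good cases standing in their slots. Do not tip the cases over or throw them about, and leave everything else on the bench where it is.

Things in the scene. Friction and masses are not known exactly. Their poses are not given: they have to be found in the camera images.
- tray: grey test tray fixed to the bench: plate 112 (own x) x 312 (own y), top face 8 above the bench, rim 3 wide standing 5 above that face. A yellow tab on its +y end marks the end where slot 1 is. Origin at the centre of its underside. Its own y is within 0.2 rad of the world's y
- slot_1 (a point): centre of the slot (black rectangle, 60 x 80) next to the yellow tab, on the tray's top face
- slot_2 (a point): centre of the middle slot, on the tray's top face, 92 from its neighbours
- slot_3 (a point): centre of the slot farthest from the yellow tab, on the tray's top face
- case_a: one of three alike cases: aluminium, red top label; 50 (own x, along the tray's x) x 68 (own y) x 54 high, 0.31 to 0.74 kg, weights random. Origin: centre of underside, z up. One, in any slot, also has a 0.16 kg round part (the core) loose inside: 26 play along own y, 8 along x, 12 up; it rattles 0.3 s after a brisk stroke along y (ripples in finger force); others silent
- case_b: another of three alike cases: aluminium, red top label; 50 (own x, along the tray's x) x 68 (own y) x 54 high, 0.31 to 0.74 kg, weights random. Origin: centre of underside, z up. One, in any slot, also has a 0.16 kg round part (the core) loose inside: 26 play along own y, 8 along x, 12 up; it rattles 0.3 s after a brisk stroke along y (ripples in finger force); others silent
- case_c: the third of three alike cases: aluminium, red top label; 50 (own x, along the tray's x) x 68 (own y) x 54 high, 0.31 to 0.74 kg, weights random. Origin: centre of underside, z up. One, in any slot, also has a 0.16 kg round part (the core) loose inside: 26 play along own y, 8 along x, 12 up; it rattles 0.3 s after a brisk stroke along y (ripples in finger force); others silent
- cover: clear dust cover, an open-bottomed box standing loose on the tray over the three cases: outside 92 (own x) x 290 (own y) x 68 high, walls 3, 0.28 kg. Origin at the centre of its open underside, z up. It must rise about 60 to clear the cases
- cover_handle (a point): centre of the black bar handle on top of the cover: bar 14 (own x) x 80 (own y) x 14 high, its centre 25 above the cover's top face (93 above the cover's underside), on two end posts, grasped across own x
- rest_pad: black rubber pad lying on the bench, 150 (own x) x 330 (own y) x 4 thick, fixed; the cover is to stand on it. Origin at the centre of its underside
- show_disc: red show disc with a white middle lying on the bench, 100 diameter x 4 thick, fixed. Origin at the centre of its underside
- screwdriver: bystander: screwdriver, 170 long. Origin near its middle
- meter: bystander: yellow handheld multimeter lying flat, 130 x 72 x 34. Origin at the centre of its underside
- toroid: bystander: pale toroidal transformer, 80 diameter x 45 high. Origin at the centre of its underside
- cap_1: bystander: black capacitor can standing up, 34 diameter x 55 high. Origin at the centre of its underside
- cap_2: bystander: black capacitor can standing up, 34 diameter x 55 high. Origin at the centre of its underside
- board: bystander: small green circuit board with red parts, 50 x 70 x 22. Origin at the centre of its underside
Things that resemble listed ones, but are neither listed nor needed, are in the scene too. Of the things shaped like the show_disc, the red one is meant.

How it is judged:
By the outcome, as a careful person would: the job done as asked, in the order asked, and still so for the second after the job is handed in, while the arm keeps its last pose, push and grip.
It also fails if it takes over 72 s, if anything falls off the work surface, if the arm or the gripper's body presses on something with over 40 N, if the wrist force passes 120 N, or if a joint passes its speed limit or range.

## Working session

There is one attempt and no reset: what is moved stays moved. The work goes in short steps, Python scripts to look and compute and a tool call to move; the robot and the scene stay as the last step left them, time stands still between calls to the robot, and variables do not carry over. Pictures are saved under pics/ and viewed, about 8 in all and at most 12, crops included, and the job is handed in when it is done.

Besides the shell and the picture viewer there is one more tool, called after "Request:" in YAML: its name, and indented under it one key for each argument. apply_moves: Moves the arm, as the interface text tells. Its arguments: {"type":"object","properties":{"series":{"type":"array"}},"required":["series"]}

```bash
mkdir -p pics
python3 - <<'E'
from cell import monitor,cams,env
import cv2,numpy as np
print(monitor.state())
for n in("top","side"):
    c=cams.read_camera(n); cv2.imwrite(f"pics/{n}0.png",cv2.resize(c["image"][:,:,::-1],(768,576),interpolation=cv2.INTER_CUBIC)); np.save(f"pics/{n}0.npy",c["image"])
    print(n,{k:v for k,v in c.items() if k!="image"})
print(env.tcp_to_tips)
E
```

```text
{'t': 0.0, 'joints': array([-1.30458380e+00,  4.91538842e-01,  1.55948179e+00,  1.03544214e-05,
        1.09168111e+00, -1.05584882e-01]), 'qvel': array([-1.61660198e-03,  2.07719156e-03, -4.29334034e-04,  7.32094417e-04,
       -2.11392600e-05,  5.56833842e-04]), 'tau': array([ 1.33578571e-03, -6.12643576e+01, -2.58190495e+01,  6.93112356e-02,
        4.81865939e-02, -1.56927713e-04]), 'eef_pos': array([ 227.07524491, -582.24118162,  404.16336142]), 'tcp_rot': array([-1.684661  ,  1.5696872 ,  1.82872429]), 'ft_force': array([-0.15840232, -0.61529802, -0.52718394]), 'moment': array([ 0.01610423,  0.01002689, -0.0144076 ]), 'opening': 1.0023982900557349}
top {'fx': 379.1759560168383, 'fy': 379.1759560168383, 'cx': 257.08413228153154, 'cy': 189.31864768721056, 'position': array([ 492.27285354,   36.62371619, 1095.66011279]), 'orientation': array([-3.10351903, -0.00383018, -1.58709725])}
side {'fx': 400.55976332400934, 'fy': 400.55976332400934, 'cx': 253.13934993344648, 'cy': 197.4837235617648, 'position': array([440.83371271, 656.14070765, 749.51667752]), 'orientation': array([-2.39208026,  0.01435028, -3.0151481 ])}
190.1
```

View pics/top0.png

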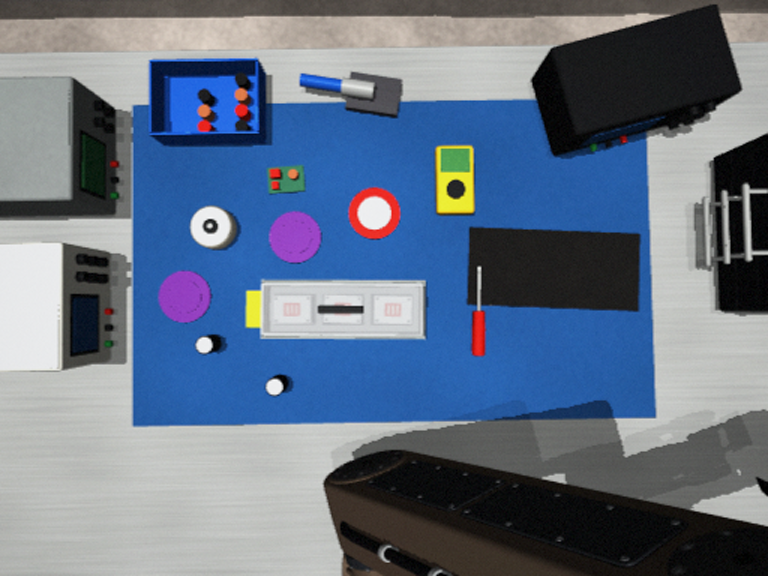

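View pics/side0.png

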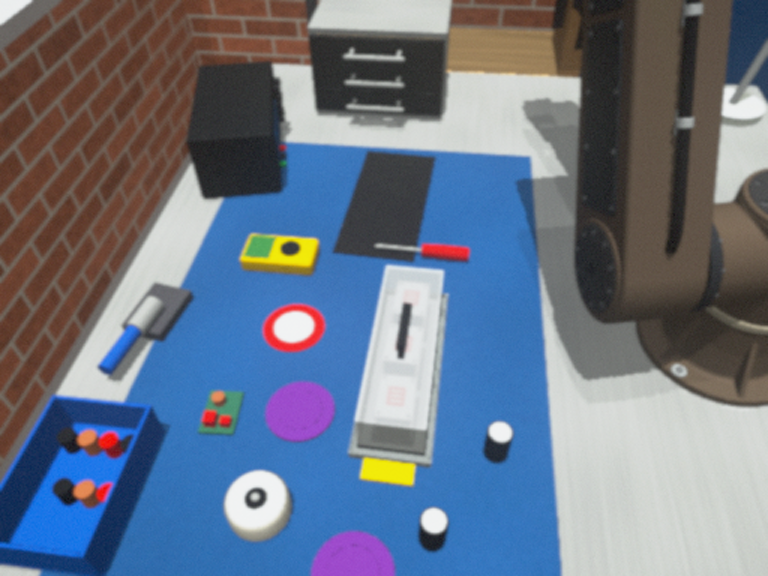

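The top view (x up, y left) shows the tray with its cover at about (343,310) and the yellow tab at (253,309). The black handle bar is at (340,309), the rubber pad at (555,268) and the red show disc with white middle at (374,213). The screwdriver shank lies over the pad's +y end at (479,285). The side view agrees.

Possible mix-ups:
- **Show disc:** the purple discs at (295,237) and (184,296) have its shape. I choose the red one at (374,213).
- **Pad:** the dark plate under the blue-handled tool at (375,95) and the black instrument at (640,80) are also dark. I choose the flat black 150x330 one at (555,268).
- **Handle:** the drawer handles at (735,220) are bars too. I choose the black bar on the cover.

```bash
cat > h.py <<'E'
import numpy as np,cv2
from scipy.spatial.transform import Rotation as R
from cell import monitor,cams,job
def ray(c,uv,z):
    uv=np.atleast_2d(np.float64(uv)); d=np.c_[(uv[:,0]-c["cx"])/c["fx"],(uv[:,1]-c["cy"])/c["fy"],np.ones(len(uv))]
    d=d@R.from_euler("xyz",c["orientation"]).as_matrix().T
    p=np.array(c["position"]); return p+d*((z-p[2])/d[:,2])[:,None]
def big(mask,roi,k=0):
    m=np.zeros(mask.shape,np.uint8); x0,y0,x1,y1=roi; m[y0:y1,x0:x1]=mask[y0:y1,x0:x1]
    if k: m=cv2.morphologyEx(m,cv2.MORPH_CLOSE,np.ones((k,k)))
    cs=cv2.findContours(m,cv2.RETR_EXTERNAL,cv2.CHAIN_APPROX_NONE)[0]
    return max(cs,key=cv2.contourArea)[:,0,:]
def rect(c,cnt,z):
    p=ray(c,cnt,z)[:,:2].astype(np.float32); (cx,cy),(w,h),a=cv2.minAreaRect(p)
    if w>h: w,h,a=h,w,a-90     # h is long side; angle of the short side = own x
    a=(a+90)%180-90
    return np.round([cx,cy,w,h],1),round(np.radians(a),4)
E
python3 - <<'E'
from h import *
for n in("top","side"):
    c=cams.read_camera(n); im=c["image"]; hsv=cv2.cvtColor(im,cv2.COLOR_RGB2HSV); H,S,V=cv2.split(hsv)
    top=n=="top"
    blk=((V<60)).astype(np.uint8)
    P=big(blk,(300,145,435,215) if top else (215,95,300,180)); print(n,"pad",rect(c,P,4))
    Hd=big(blk,(200,195,255,218) if top else (258,195,280,245)); print("handle(z108)",rect(c,Hd,108),"101",rect(c,Hd,101),Hd.min(0),Hd.max(0))
    red=((S>150)&(V>120)&((H<8)|(H>172))).astype(np.uint8)
    D=big(red,(225,115,275,165) if top else (165,195,225,240)); print("disc",rect(c,D,4))
    wh=((V>190)&(S<40)).astype(np.uint8); W=big(wh,(225,115,275,165) if top else (165,195,225,240)); print("white",rect(c,W,4))
    ye=((S>150)&(V>150)&(H>20)&(H<35)).astype(np.uint8)
    Y=big(ye,(155,180,180,230) if top else (230,295,285,330)); print("tab",rect(c,Y,4))
    nb=((S<90)&(V>70)).astype(np.uint8)
    if top:
        T=big(nb,(168,180,290,232),3); print("tray(z10)",rect(c,T,13))
    Sd=big(red,(300,190,330,245) if top else (270,155,320,180)); print("sd handle",rect(c,Sd,15))
    x0,y0,x1,y1=(295,140,345,240) if top else (215,150,330,190)
    m=cv2.resize(im[:,:,::-1][y0:y1,x0:x1],None,fx=5,fy=5,interpolation=cv2.INTER_CUBIC)
    cv2.imwrite(f"pics/sd_{n}.png",m)
    x0,y0,x1,y1=(155,110,305,240) if top else (150,160,330,340)
    cv2.imwrite(f"pics/tr_{n}.png",cv2.resize(im[:,:,::-1][y0:y1,x0:x1],None,fx=4 if top else 3,fy=4 if top else 3,interpolation=cv2.INTER_CUBIC))
E
python3 -c "
import cv2,numpy as np
a=cv2.imread('pics/sd_top.png');b=cv2.imread('pics/tr_top.png')
o=np.zeros((max(a.shape[0],b.shape[0]),a.shape[1]+b.shape[1],3),np.uint8);o[:b.shape[0],:b.shape[1]]=b;o[:a.shape[0],b.shape[1]:]=a
print(o.shape);cv2.imwrite('pics/close.png',cv2.resize(o,(o.shape[1]*790//o.shape[1],o.shape[0]*790//o.shape[1])))"
```

```text
top pad (array([ 559. , -291.2,  147.6,  327. ]), np.float64(-0.0539))
handle(z108) (array([489. , 111.2,   7.8,  72.8]), np.float64(-0.0163)) 101 (array([488.9, 111.7,   7.9,  73.4]), np.float64(-0.0163)) [213 204] [241 207]
disc (array([672.7,  51.5,  95.5,  96.1]), np.float64(1.5553))
white (array([672. ,  52.2,  59.5,  61.6]), np.float64(-0.8031))
tab (array([491.4, 287.1,  20.1,  66.2]), np.float64(1.563))
tray(z10) (array([488.5, 122.7, 111.1, 328.3]), np.float64(-0.0189))
sd handle (array([ 439. , -141.4,   19.9,   82.4]), np.float64(1.548))
side pad (array([ 545.5, -144.8,    0. ,    0. ]), np.float64(0.0))
(520, 850, 3)Traceback (most recent call last):
  File "<stdin>", line 7, in <module>
  File "h.py", line 12, in big
    return max(cs,key=cv2.contourArea)[:,0,:]
           ~~~^^^^^^^^^^^^^^^^^^^^^^^^
ValueError: max() iterable argument is empty
```

View pics/close.png

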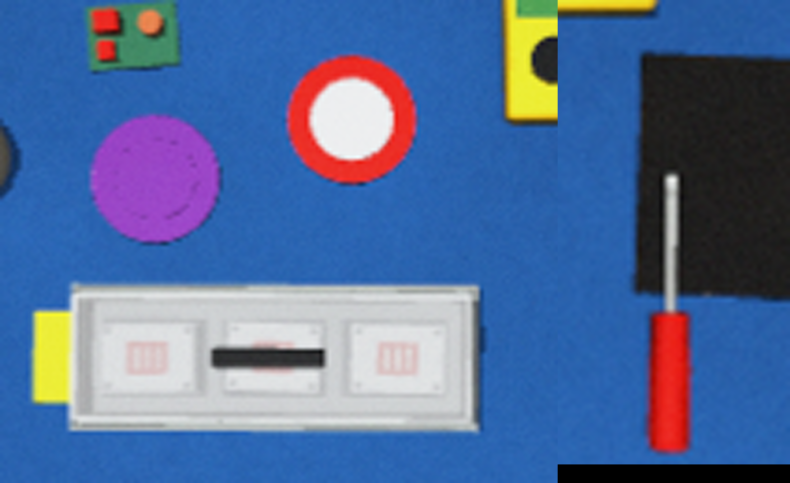

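The crop confirms the red disc, the covered tray with its handle bar, and the screwdriver shank lying over the pad's +y end, about 17 mm in from the edge. Next I'll fix the side-view thresholds and refine.

Run:
```python
from h import *
for n in("top","side"):
    c=cams.read_camera(n); im=c["image"]; H,S,V=cv2.split(cv2.cvtColor(im,cv2.COLOR_RGB2HSV))
    top=n=="top"
    if not top: print("V handle/pad",V[220,266:274],V[130,250:260])
    m=(V<(105 if top else 110)).astype(np.uint8)
    Hd=big(m,(205,198,248,214) if top else (262,200,278,240)); print(n,"handle108",rect(c,Hd,108),Hd.min(0),Hd.max(0), "cen101",ray(c,[Hd.min(0)/2+Hd.max(0)/2],101))
    m2=((V<110)&(S<140)).astype(np.uint8)
    P=big(m2,(306,145,435,215) if top else (215,95,300,180)); q=cv2.approxPolyDP(P.reshape(-1,1,2),6,True)[:,0]; print("pad",rect(c,P,4),"\n",np.c_[q,ray(c,q,4)[:,:2].round(1)])
    if top:
        # screwdriver shank over pad
        g=((V>110)&(S<120)).astype(np.uint8); s=big(g,(312,172,328,203)); print("shank z4/z10",ray(c,[s.min(0),s.max(0)],4)[:,:2].round(1),ray(c,[s.min(0)-.5,s.max(0)+.5],12)[:,:2].round(1))
    else:
        red=((S>130)&(V>100)&((H<10)|(H>170))).astype(np.uint8)
        D=big(red,(165,195,225,240)); print("disc",rect(c,D,4))
        g=((V>110)&(S<110)).astype(np.uint8); s=big(g,(245,155,280,172)); print("shank",np.c_[s.min(0),s.max(0)].tolist(),ray(c,[s.min(0),s.max(0)],8)[:,:2].round(1))
```

```text
top handle108 (array([487.7, 112.5,  10.4,  75.5]), np.float64(-0.0163)) [212 204] [241 208] cen101 [[487.65909108 113.0283945  101.        ]]
pad (array([ 558.7, -291. ,  148.5,  327.4]), np.float64(-0.0544)) 
 [[ 313.   152.   639.2 -131.8]
 [ 312.   202.   494.7 -125.7]
 [ 320.   177.   566.4 -150.4]
 [ 320.   202.   494.3 -148.8]
 [ 424.   206.   477.9 -448.3]
 [ 425.   156.   622.5 -456. ]]
shank z4/z10 [[ 563.6 -144.6]
 [ 494.3 -148.8]] [[ 564.6 -141.8]
 [ 492.9 -148.8]]
V handle/pad [118  81  73  74  81 116 178 221] [65 65 62 64 62 65 66 66 63 63]
side handle108 (array([485.4, 122.9,  10.4,  92.9]), np.float64(-0.0247)) [265 203] [273 237] cen101 [[484.93339009 118.8371326  101.        ]]
pad (array([ 556. , -291.2,  146.6,  326.8]), np.float64(-0.0532)) 
 [[ 246.   101.   616.7 -457. ]
 [ 223.   167.   635.4 -134.8]
 [ 275.   173.   491.8 -126.9]
 [ 249.   163.   566.8 -158.8]
 [ 277.   163.   489.9 -167.3]
 [ 289.   106.   474.9 -443.4]]
disc (array([670.2,  51.1,  95.3,  96.6]), np.float64(-1.4555))
shank [[250, 279], [162, 168]] [[ 563.9 -158.8]
 [ 482.5 -143.5]]
```

```bash
cat >> h.py <<'E'
def plan(*ts):
    """targets: (x,y,z of TCP, yaw that jaw axis makes with world x) -> tool shift cm, turn"""
    s=monitor.state(); M=R.from_euler("xyz",s["tcp_rot"]).as_matrix(); p=s["eef_pos"]
    print("t",round(s["t"],2),"pos",p.round(1),"F",s["ft_force"].round(1),"open",round(s["opening"],3),"q",s["joints"].round(2)); print("tool axes (cols)\n",M.round(4))
    for x,y,z,a in ts:
        sh=M.T@(np.array([x,y,z])-p)/10
        d=np.array([np.cos(a),np.sin(a),0]); th=np.arctan2(M[:,2]@d,M[:,1]@d); th=(th+np.pi/2)%np.pi-np.pi/2
        print((x,y,z,a),"->",sh.round(2),"turn",round(th,4))
E
python3 -c "
from h import *
plan((450,-200,404,-.016),(487.5,113,340,-.016),(487.5,113,272,-.016))"
```

```text
t 0.3 pos [ 227.1 -582.3  404.5] F [ 0.8  0.6 -0.6] open 0.996 q [-1.3   0.49  1.56 -0.    1.09 -0.11]
tool axes (cols)
 [[-1.000e-04  3.633e-01 -9.317e-01]
 [ 3.000e-04 -9.317e-01 -3.633e-01]
 [-1.000e+00 -4.000e-04 -0.000e+00]]
(450, -200, 404, -0.016) -> [  0.07 -27.52 -34.66] turn -1.183
(487.5, 113, 340, -0.016) -> [  6.48 -55.31 -49.52] turn -1.183
(487.5, 113, 272, -0.016) -> [ 13.28 -55.31 -49.52] turn -1.183
```

Request:
apply_moves:
  series:
    - [-1, [0, -27.5, -34.7], -1.183]
    - [-1, [0, -27.5, -34.7], -1.183]
    - [-1, [0, -27.5, -34.7], -1.183]
    - [-1, [0, -27.5, -34.7], -1.183]
    - [-1, [0, -27.5, -34.7], -1.183]
    - [-1, [0, -27.5, -34.7], -1.183]
    - [-1, [0, -27.5, -34.7], -1.183]
    - [-1, [0, -27.5, -34.7], -1.183]
    - [-1, [6.5, -55.3, -49.5], -1.183]
    - [-1, [6.5, -55.3, -49.5], -1.183]
    - [-1, [6.5, -55.3, -49.5], -1.183]
    - [-1, [6.5, -55.3, -49.5], -1.183]
    - [-1, [6.5, -55.3, -49.5], -1.183]
    - [-1, [6.5, -55.3, -49.5], -1.183]
    - [-1, [6.5, -55.3, -49.5], -1.183]
    - [-1, [6.5, -55.3, -49.5], -1.183]

```text
t: 2.3
eef_pos: [487.5, 111.3, 340.0]
tcp_rot: [1.043, 1.57, -0.545]
ft_force: [-0.6, -0.4, -0.7]
opening: 1.0
```

```bash
python3 -c "
from h import *
plan((487,113,272,-.016),(487,113,360,-.016))
im=cams.read_camera('side')['image'][130:350,150:420,::-1]
cv2.imwrite('pics/s1.png',cv2.resize(im,None,fx=2.6,fy=2.6,interpolation=cv2.INTER_CUBIC))"
```

```text
t 2.3 pos [487.5 111.3 340. ] F [-0.6 -0.4 -0.7] open 1.0 q [ 0.09  0.4   1.93 -0.    0.81  0.11]
tool axes (cols)
 [[ 4.000e-04  9.998e-01 -1.780e-02]
 [-2.000e-04 -1.780e-02 -9.998e-01]
 [-1.000e+00  4.000e-04  2.000e-04]]
(487, 113, 272, -0.016) -> [ 6.8  -0.06 -0.17] turn -0.0018
(487, 113, 360, -0.016) -> [-2.   -0.05 -0.17] turn -0.0018
```

View pics/s1.png

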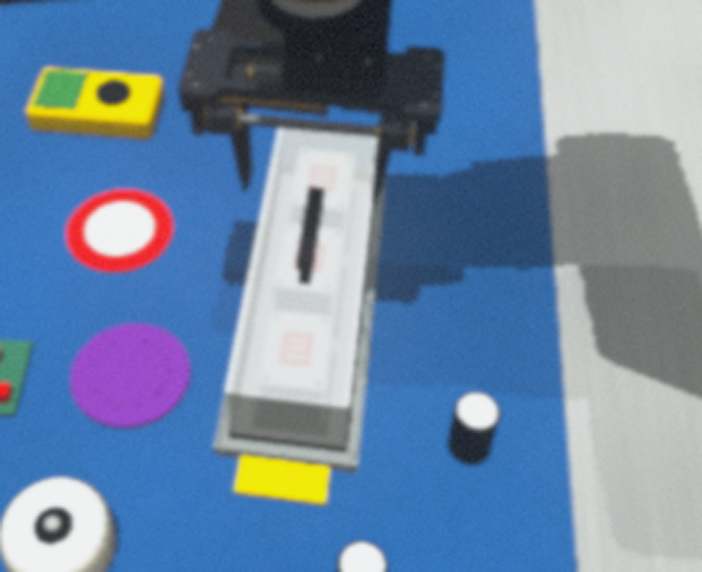

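Side view: the fingers at (245,180) and (385,150) straddle the bar at (312,235). Descending and gripping.

Request:
apply_moves:
  series:
    - [-1, [3.5, 0, -0.15], 0]
    - [-1, [5.5, 0, -0.15], 0]
    - [-1, [6.7, 0, -0.15], 0]
    - [-1, [6.7, 0, -0.15], 0]
    - [1, [6.7, 0, -0.15], 0]
    - [1, [6.7, 0, -0.15], 0]
    - [1, [6.7, 0, -0.15], 0]
    - [1, [6.7, 0, -0.15], 0]
    - [1, [6.7, 0, -0.15], 0]
    - [1, [6.7, 0, -0.15], 0]
    - [1, [6.7, 0, -0.15], 0]
    - [1, [6.7, 0, -0.15], 0]

```text
t: 3.85
eef_pos: [487.4, 114.2, 272.7]
tcp_rot: [0.124, 1.571, -1.463]
ft_force: [1.0, -0.1, -0.1]
opening: 0.214
```

Request:
apply_moves:
  series:
    - [1, [0, 0, 0], 0]
    - [1, [0, 0, 0], 0]
    - [1, [0, 0, 0], 0]
    - [1, [-0.5, 0, 0], 0]
    - [1, [-1.5, 0, 0], 0]
    - [1, [-3, 0, 0], 0]
    - [1, [-4.5, 0, 0], 0]
    - [1, [-6, 0, 0], 0]
    - [1, [-7.5, 0, 0], 0]
    - [1, [-9, 0, 0], 0]
    - [1, [-10, 0, 0], 0]
    - [1, [-10, 0, 0], 0]
    - [1, [-10, 0, 0], 0]

```text
t: 5.48
eef_pos: [487.3, 114.2, 372.3]
tcp_rot: [-1.333, 1.57, -2.92]
ft_force: [-0.0, -0.1, -2.3]
opening: 0.147
```

Run:
```python
from h import *
plan((556.7,-306,360,-.054),(556.7,-306,290,-.054))
for n in("side","top"):
    im=cams.read_camera(n)['image']; np.save(f'pics/{n}2.npy',im)
    if n=="side": cv2.imwrite('pics/s2.png',cv2.resize(im[100:350,150:420,::-1],None,fx=2.3,fy=2.3,interpolation=cv2.INTER_CUBIC))
```

```text
t 5.47 pos [487.3 114.2 372.3] F [-0.  -0.1 -2.3] open 0.147 q [ 0.1   0.36  1.9  -0.    0.89  0.11]
tool axes (cols)
 [[-8.000e-04  9.999e-01 -1.600e-02]
 [-2.000e-04 -1.600e-02 -9.999e-01]
 [-1.000e+00 -8.000e-04  2.000e-04]]
(556.7, -306, 360, -0.054) -> [ 1.23  7.61 41.91] turn 0.038
(556.7, -306, 290, -0.054) -> [ 8.23  7.62 41.91] turn 0.038
```

View pics/s2.png

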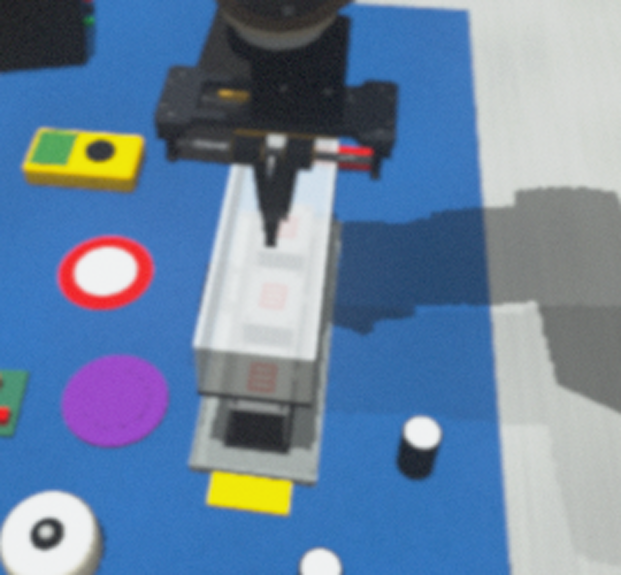

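The cover is off the tray, with the slot 1 case visible under its edge at (260,430). I'll carry it to the pad, biased to -y to clear the screwdriver shank.

Request:
apply_moves:
  series:
    - [1, [0, 0.3, 1.5], 0]
    - [1, [0, 1, 5], 0.01]
    - [1, [0, 1.8, 9.5], 0.01]
    - [1, [0, 2.6, 14], 0.02]
    - [1, [0, 3.4, 18.5], 0.02]
    - [1, [0, 4.2, 23], 0.03]
    - [1, [0, 5, 27.5], 0.03]
    - [1, [0, 5.8, 32], 0.038]
    - [1, [0, 6.6, 36], 0.038]
    - [1, [0, 7.2, 39], 0.038]
    - [1, [0, 7.5, 41], 0.038]
    - [1, [0, 7.6, 41.8], 0.038]
    - [1, [2, 7.6, 41.8], 0.038]
    - [1, [5, 7.6, 41.8], 0.038]
    - [1, [7.5, 7.6, 41.8], 0.038]
    - [1, [8.5, 7.6, 41.8], 0.038]
    - [1, [8.5, 7.6, 41.8], 0.038]
    - [1, [8.5, 7.6, 41.8], 0.038]

```text
t: 7.82
eef_pos: [556.9, -304.9, 288.8]
tcp_rot: [1.001, 1.569, -0.624]
ft_force: [0.4, -1.1, -2.5]
opening: 0.147
```

Run:
```python
from h import *
plan((556.7,-304.7,268.5,-.054))
c=cams.read_camera('side'); im=c['image']; np.save('pics/side3.npy',im)
a=cv2.resize(im[80:190,190:330,::-1],None,fx=5,fy=5,interpolation=cv2.INTER_CUBIC)
cv2.imwrite('pics/s3.png',a)
c=cams.read_camera('top'); np.save('pics/top3.npy',c['image']); im=c['image']
b=cv2.resize(im[130:235,160:440,::-1],None,fx=2.5,fy=2.5,interpolation=cv2.INTER_CUBIC)
b=cv2.copyMakeBorder(b,0,0,0,0,cv2.BORDER_CONSTANT)
cv2.imwrite('pics/s3.png',np.vstack([cv2.resize(a,(400,314)),cv2.resize(b,(400,150))]) if 0 else np.vstack([cv2.resize(a,(420,330)),cv2.resize(b,(420,158))])) if 0 else None
o=np.zeros((590,700,3),np.uint8); o[:262,:700]=b[:262,:700]; a=cv2.resize(a,(415,326)); o[264:,:415]=a; cv2.imwrite('pics/s3.png',o)
```

```text
t 7.83 pos [ 556.9 -304.9  288.8] F [ 0.4 -1.1 -2.5] open 0.147 q [-0.6   0.63  1.65 -0.    0.86 -0.55]
tool axes (cols)
 [[ 1.300e-03  9.986e-01 -5.370e-02]
 [-9.000e-04 -5.370e-02 -9.986e-01]
 [-1.000e+00  1.300e-03  8.000e-04]]
(556.7, -304.7, 268.5, -0.054) -> [ 2.03 -0.02 -0.02] turn 0.0003
```

View pics/s3.png

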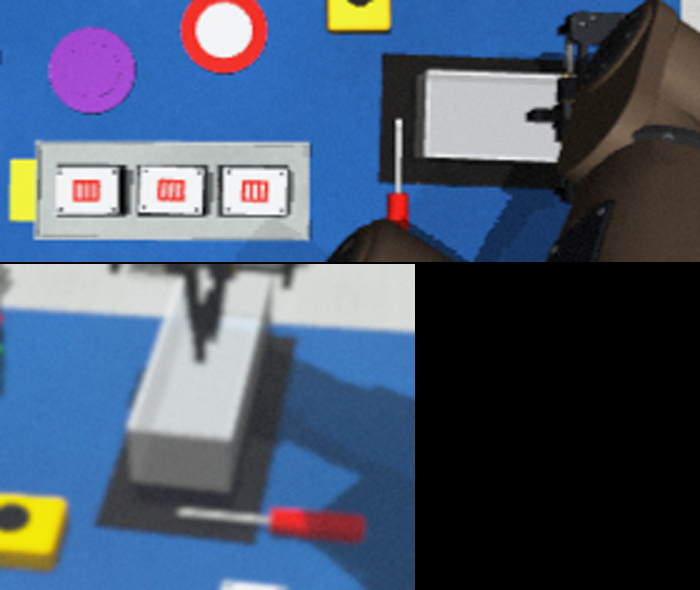

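Top view: the cover's lower +y edge is at x≈418 and the shank at x≈400, so it is clear and within the pad. Setting it down.

Request:
apply_moves:
  series:
    - [1, [0.8, 0, 0], 0]
    - [1, [1.4, 0, 0], 0]
    - [1, [1.8, 0, 0], 0]
    - [1, [2.0, 0, 0], 0]
    - [1, [2.0, 0, 0], 0]

```text
t: 8.55
eef_pos: [556.5, -304.8, 268.6]
tcp_rot: [-0.758, 1.571, -2.382]
ft_force: [-4.2, 2.3, 8.0]
opening: 0.145
```

Request:
apply_moves:
  series:
    - [-1, [0, 0, 0], 0]
    - [-1, [0, 0, 0], 0]
    - [-1, [0, 0, 0], 0]
    - [-1, [0, 0, 0], 0]
    - [-1, [0, 0, 0], 0]
    - [-1, [0, 0, 0], 0]
    - [-1, [-3, 0, 0], 0]
    - [-1, [-8, 0, 0], 0]
    - [-1, [-12, 0, 0], 0]
    - [-1, [-12, 0, 0], 0]

```text
t: 9.8
eef_pos: [556.7, -304.9, 391.0]
tcp_rot: [1.01, 1.565, -0.615]
ft_force: [0.8, 0.1, -1.1]
opening: 0.997
```

Run:
```python
from h import *
im=np.load('pics/top3.npy'); c=cams.read_camera('top')
c['image']=im; H,S,V=cv2.split(cv2.cvtColor(im,cv2.COLOR_RGB2HSV))
gray=((S<90)&(V>110)).astype(np.uint8)
T=big(((S<90)).astype(np.uint8),(174,180,290,232),3); print("tray z13/8",rect(c,T,13),rect(c,T,10), T.min(0),T.max(0))
lab=((S>90)&((H<12)|(H>168))&(V>100)).astype(np.uint8); lab[:198]=0; lab[225:]=0; lab[:,:175]=0; lab[:,290:]=0
wh=((V>215)&(S<60)).astype(np.uint8)
for x0,x1 in((178,211),(211,243),(243,280)):
    m=np.zeros_like(lab); m[:,x0:x1]=lab[:,x0:x1]; M=cv2.moments(m,True); print("label",ray(c,[[M['m10']/M['m00'],M['m01']/M['m00']]],62).round(1),M['m00'])
    W=big(wh,(x0,190,x1,226)); print("  white top",rect(c,W,62))
plan((488,205,340,-.017))
c=cams.read_camera('side'); np.save('pics/side4.npy',c['image']); cs=c; im=c['image']
H,S,V=cv2.split(cv2.cvtColor(im,cv2.COLOR_RGB2HSV))
lab=((S>70)&((H<12)|(H>168))&(V>100)).astype(np.uint8)
n,l,st,ce=cv2.connectedComponentsWithStats(lab)
for i in range(1,n):
    if st[i,4]>12: print("side red",ce[i].round(1),st[i,4],ray(c,[ce[i]],62).round(1))
ct=cams.read_camera('top'); np.save('pics/top4.npy',ct['image'])
b=cv2.resize(im[80:340,200:330,::-1],None,fx=2.2,fy=2.2,interpolation=cv2.INTER_CUBIC); a=cv2.resize(ct['image'][130:235,160:440,::-1],None,fx=1.8,fy=1.8,interpolation=cv2.INTER_CUBIC)
o=np.zeros((max(a.shape[0],b.shape[0]),a.shape[1]+b.shape[1],3),np.uint8);o[:a.shape[0],:a.shape[1]]=a;o[:b.shape[0],a.shape[1]:]=b;print(o.shape);cv2.imwrite('pics/s4.png',o)
```

```text
tray z13/8 (array([488.7, 114.1, 111.1, 311.4]), np.float64(-0.0165)) (array([488.7, 114.4, 111.4, 312.2]), np.float64(-0.0165)) [174 186] [283 225]
label [[489.1 204.   62. ]] 79.0
  white top (array([490.3, 204.4,  46.2,  65.5]), np.float64(-0.0162))
label [[488.2 111.6  62. ]] 78.0
  white top (array([488.8, 111.9,  46.3,  65.4]), np.float64(-0.0162))
label [[485.8  20.6  62. ]] 61.0
  white top (array([485.1,  20.1,  48. ,  66. ]), np.float64(-0.0579))
t 9.85 pos [ 556.5 -304.8  388.8] F [-0.   0.9 -0.5] open 0.999 q [-0.61  0.52  1.55 -0.    1.07 -0.55]
tool axes (cols)
 [[ 0.0019  0.9985 -0.054 ]
 [-0.0014 -0.054  -0.9985]
 [-1.      0.002   0.0013]]
(488, 205, 340, -0.017) -> [  4.8   -9.6  -50.54] turn -0.037
side red [134.3   5.1] 119 [[ 1179.6 -1037.4    62. ]]
side red [160.3   5. ] 385 [[ 1067.5 -1047.9    62. ]]
side red [190.6   5.5] 259 [[  936.8 -1055.2    62. ]]
side red [307.4   0.9] 30 [[  445.3 -1148.5    62. ]]
side red [321.5   1.4] 16 [[  385.1 -1148.3    62. ]]
side red [342.8   1.8] 57 [[  295.1 -1151.5    62. ]]
side red [39.3  9. ] 58 [[1572.9 -960.7   62. 
[... 1941 characters left out ...]
ide red [ 17.8 194.7] 21 [[1090.9   77.    62. ]]
side red [273.5 198. ] 80 [[483.8  18.9  62. ]]
side red [195.7 218.7] 576 [[651.1 101.5  62. ]]
side red [268.5 228.4] 101 [[486.4 110.4  62. ]]
side red [  5.2 245.3] 187 [[1039.4  220.6   62. ]]
side red [ 38.6 242.4] 18 [[971.9 204.9  62. ]]
side red [ 22.3 262.4] 84 [[980.4 257.3  62. ]]
side red [263.6 263.6] 118 [[487.1 202.2  62. ]]
side red [145.2 264.9] 53 [[726.  233.5  62. ]]
side red [  2.3 275. ] 91 [[1005.   290.3   62. ]]
side red [143.2 279.1] 165 [[719.8 266.   62. ]]
side red [ 65.6 294.6] 304 [[858.3 317.1  62. ]]
side red [  3.8 299.9] 19 [[971.6 341.9  62. ]]
side red [ 59.6 327.8] 233 [[839.5 382.3  62. ]]
(572, 790, 3)
```

View pics/s4.png

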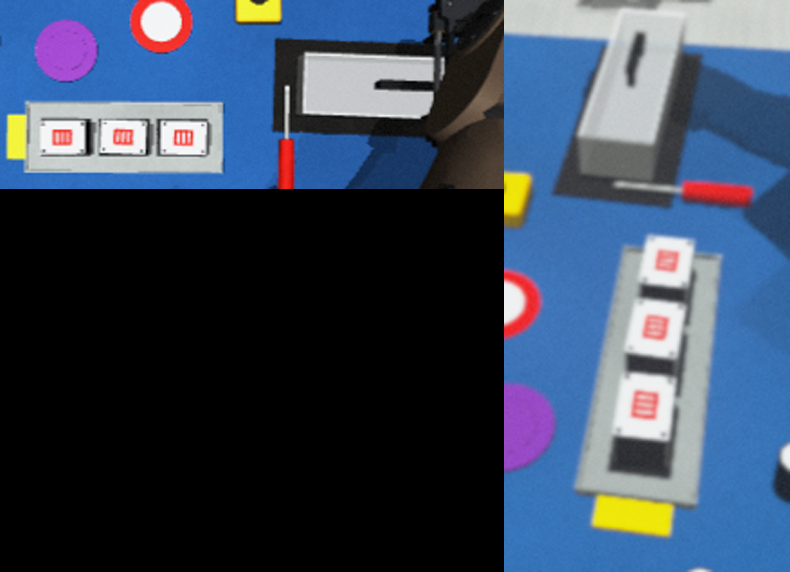

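The cover stands on the pad, clear of the screwdriver. The three cases have measured tops near (489,203), (488,111) and (485,20), each within 2–3 mm of its slot centre; the tray is at (488.7,114) with yaw -0.0165. Going to case 1.

Request:
apply_moves:
  series:
    - [-1, [0, -1, -4], 0]
    - [-1, [1, -2, -10], -0.01]
    - [-1, [2, -3, -16], -0.02]
    - [-1, [3, -4, -22], -0.03]
    - [-1, [4, -5, -28], -0.037]
    - [-1, [4.8, -7, -34], -0.037]
    - [-1, [4.8, -8, -40], -0.037]
    - [-1, [4.8, -9, -45], -0.037]
    - [-1, [4.8, -9.6, -49], -0.037]
    - [-1, [4.8, -9.6, -50.4], -0.037]
    - [-1, [7, -9.6, -50.4], -0.037]
    - [-1, [7, -9.6, -50.4], -0.037]
    - [-1, [7, -9.6, -50.4], -0.037]

```text
t: 11.58
eef_pos: [488.4, 202.9, 317.8]
tcp_rot: [-0.974, 1.57, -2.563]
ft_force: [0.1, -0.7, 0.6]
opening: 1.0
```

```bash
python3 -c "
from h import *
plan((488.7,203.8,211,-.0165))"
```

```text
t 11.57 pos [488.4 202.9 317.8] F [ 0.1 -0.7  0.6] open 1.0 q [ 0.27  0.47  1.89 -0.    0.79  0.29]
tool axes (cols)
 [[-4.000e-04  9.998e-01 -1.780e-02]
 [-3.000e-04 -1.780e-02 -9.998e-01]
 [-1.000e+00 -4.000e-04  3.000e-04]]
(488.7, 203.8, 211, -0.0165) -> [10.68  0.04 -0.09] turn -0.0013
```

Request:
apply_moves:
  series:
    - [-1, [4, 0, -0.1], 0]
    - [-1, [8, 0, -0.1], 0]
    - [-1, [10, 0, -0.1], 0]
    - [-1, [10.7, 0, -0.1], 0]
    - [-1, [10.7, 0, -0.1], 0]
    - [1, [10.7, 0, -0.1], 0]
    - [1, [10.7, 0, -0.1], 0]
    - [1, [10.7, 0, -0.1], 0]
    - [1, [10.7, 0, -0.1], 0]
    - [1, [10.7, 0, -0.1], 0]
    - [1, [10.7, 0, -0.1], 0]
    - [1, [10.7, 0, -0.1], 0]
    - [1, [10.7, 0, -0.1], 0]

```text
t: 13.2
eef_pos: [488.1, 204.5, 210.7]
tcp_rot: [0.869, 1.571, -0.719]
ft_force: [-0.2, 1.1, 1.9]
opening: 0.525
```

Request:
apply_moves:
  series:
    - [1, [-0.5, 0, 0], 0]
    - [1, [-2, 0, 0], 0]
    - [1, [-5, 0, 0], 0]
    - [1, [-8, 0, 0], 0]
    - [1, [-11, 0, 0], 0]
    - [1, [-13, 0, 0], 0]
    - [1, [-14, 0, 0], 0]
    - [1, [-14, 0, 0], 0]
    - [1, [-14, 0, 0], 0]
    - [1, [-14, 0, 0], 0]

```text
t: 14.45
eef_pos: [488.0, 204.5, 349.9]
tcp_rot: [-1.23, 1.569, -2.818]
ft_force: [0.0, 0.0, -3.6]
opening: 0.523
```

```bash
cat > samp.py <<'E'
from h import *
import sys
rows=[]
for i in range(int(sys.argv[1])):
    s=monitor.state(); rows.append(np.r_[s["t"],s["ft_force"],s["moment"]*100,s["opening"]*1000,s["eef_pos"][1],s["qvel"][0]*1000,s["tau"][[0,5]]])
    if i<int(sys.argv[1])-1: cams.read_camera("side")
rows=np.array(rows); np.set_printoptions(suppress=True,linewidth=150); print("t F M*100 open*1000 y qv0*1000 tau0 tau5"); print(rows.round(2))
E
python3 samp.py 5
```

```text
t F M*100 open*1000 y qv0*1000 tau0 tau5
[[ 14.45   0.04   0.02  -3.57   0.07 -18.9    2.1  523.26 204.51   0.21   0.01  -0.  ]
 [ 14.5    0.1    0.37  -3.88  -3.7   -9.82   0.26 523.99 204.53   1.37   0.01  -0.  ]
 [ 14.55   0.18  -0.03  -5.01  -1.81  -6.94  -1.67 523.53 204.54  -0.52   0.    -0.  ]
 [ 14.6    0.28  -0.43  -3.61   0.11  -8.28  -0.3  523.49 204.52  -0.37   0.    -0.  ]
 [ 14.65   0.41  -0.38  -3.44   1.48 -14.45  -1.22 523.97 204.53  -1.43  -0.    -0.  ]]
```

Request:
apply_moves:
  series:
    - [1, [0, 0, 4], 0]
    - [1, [0, 0, -2], 0]
    - [1, [0, 0, 4], 0]
    - [1, [0, 0, -2], 0]
    - [1, [0, 0, 4], 0]

```text
t: 15.28
eef_pos: [486.3, 171.8, 350.6]
tcp_rot: [2.314, 1.569, 0.74]
ft_force: [1.6, -1.3, -4.3]
opening: 0.523
```

```bash
python3 samp.py 9
```

```text
t F M*100 open*1000 y qv0*1000 tau0 tau5
[[   15.28     1.57    -1.28    -4.26   -18.67   -32.78     2.39   522.99   171.78 -1062.72    19.77     3.09]
 [   15.32     1.43    -5.94    -4.32   -39.94   -25.72     2.6    525.28   163.11   -12.75    19.25     1.25]
 [   15.38     0.54     0.29    -4.25     0.32    -5.77     0.73   522.64   163.43    11.93    -0.06    -0.93]
 [   15.42    -0.19     0.13    -3.38     2.3     -9.94     0.85   522.04   163.87    10.21    -0.28    -0.41]
 [   15.48     0.59     0.38    -3.98    -1.34   -11.17     0.26   521.73   164.18     7.35    -0.27    -0.15]
 [   15.52    -0.17    -0.52    -4.12     1.86   -13.61    -1.88   525.47   164.4      4.74    -0.23    -0.05]
 [   15.58     0.15     0.94    -4.6     -0.52   -10.48    -0.11   525.48   164.52     3.28    -0.19    -0.01]
 [   15.62     0.52    -0.48    -3.32    -4.3     -8.47    -4.98   526.85   164.62     0.34    -0.15     0.  ]
 [   15.68     0.52     0.08    -4.42     2.01    -6.8     -2.06   523.54   164.65     2.1     -0.12     0.01]]
```

```bash
python3 samp.py 8
```

```text
t F M*100 open*1000 y qv0*1000 tau0 tau5
[[ 15.68   0.52   0.08  -4.42   2.01  -6.8   -2.06 523.54 164.65   2.1   -0.12   0.01]
 [ 15.72  -0.37   0.07  -3.6    1.23 -10.85  -2.46 525.84 164.66   0.06  -0.08   0.01]
 [ 15.78  -0.08   0.24  -3.35   3.87 -10.54  -1.54 526.9  164.69  -0.56  -0.05   0.  ]
 [ 15.82  -0.     0.39  -3.82   2.14 -10.81  -2.89 523.8  164.67  -2.41  -0.03   0.  ]
 [ 15.88  -0.94  -0.57  -4.17   2.32  -6.97   3.98 523.37 164.65  -0.31  -0.02   0.  ]
 [ 15.92   0.09   0.26  -4.16  -4.45  -9.15   3.87 524.69 164.62   0.92  -0.     0.  ]
 [ 15.98   0.32   0.03  -4.2   -1.49  -9.08  -1.27 525.38 164.63  -1.51   0.     0.  ]
 [ 16.02  -0.46   0.58  -3.85   0.95 -10.67   0.64 523.08 164.6   -1.82   0.01   0.  ]]
```

Request:
apply_moves:
  series:
    - [1, [0, 0, -6], 0]
    - [1, [0, 0, 0], 0]
    - [1, [0, 0, -6], 0]
    - [1, [0, 0, 0], 0]
    - [1, [0, 0, -6], 0]

```text
t: 16.65
eef_pos: [490.9, 217.4, 350.7]
tcp_rot: [-0.108, 1.569, -1.709]
ft_force: [0.8, 1.7, -3.2]
opening: 0.523
```

```bash
python3 samp.py 14
```

```text
t F M*100 open*1000 y qv0*1000 tau0 tau5
[[  16.65    0.78    1.66   -3.24   12.73  -17.63   -3.35  523.07  217.39 1051.08  -14.56   -3.1 ]
 [  16.7    -3.47    5.76   -4.27   37.03   18.18   -1.57  528.65  226.46   16.86  -20.44   -1.25]
 [  16.75    0.58   -0.8    -3.51   -4.5   -10.63    3.54  525.92  225.94  -12.93    0.05    0.96]
 [  16.8    -0.45    0.6    -3.83   -0.57   -9.98    2.75  522.86  225.38  -11.27    0.32    0.39]
 [  16.85    0.29    0.27   -4.06    0.45  -13.94    1.52  528.83  224.98   -7.12    0.31    0.14]
 [  16.9    -0.16    0.29   -3.77    1.     -5.99   -1.91  527.55  224.7    -5.93    0.27    0.05]
 [  16.95   -0.1    -0.57   -3.89    4.13   -7.1     2.12  525.13  224.54   -4.31    0.23    0.01]
 [  17.      0.17   -0.04   -4.41   -4.32   -7.25    0.23  524.2   224.45   -3.69    0.18   -0.  ]
 [  17.05    0.08   -0.58   -3.74   -3.45  -12.12   -1.89  523.98  224.37   -0.99    0.14   -0.  ]
 [  17.1     0.47    0.15   -2.84   -1.84   -7.24   -0.62  525.72  224.36   -0.72    0.1    -0.  ]
 [  17.15   -1.6     0.03   -3.83   -0.36  -18.9     5.69  525.84  224.38    0.49    0.07   -0.  ]
 [  17.2    -0.65    0.41   -3.48   -3.52  -14.47    1.85  523.61  224.4    -2.      0.04   -0.  ]
 [  17.25   -0.72    0.09   -4.27    4.87  -10.25   -2.79  530.52  224.39   -0.34    0.02   -0.  ]
 [  17.3     0.21   -0.19   -4.69    1.41  -11.28   -0.7   524.01  224.42   -0.04    0.01   -0.  ]]
```

Case 1 shows no ripple above noise after the strokes. Returning it to slot 1.

Request:
apply_moves:
  series:
    - [1, [0, 0, 0.8], 0]
    - [1, [0, 0, 1.9], 0]
    - [1, [0, 0, 1.9], 0]
    - [1, [3, 0, 1.9], 0]
    - [1, [7, 0, 1.9], 0]
    - [1, [10.5, 0, 1.9], 0]
    - [1, [12.5, 0, 1.9], 0]
    - [1, [13.5, 0, 1.9], 0]
    - [1, [13.9, 0, 1.9], 0]
    - [1, [13.95, 0, 1.9], 0]
    - [1, [13.95, 0, 1.9], 0]

```text
t: 18.68
eef_pos: [488.2, 205.6, 211.9]
tcp_rot: [1.805, 1.57, 0.218]
ft_force: [0.8, -0.2, -4.5]
opening: 0.529
```

Run:
```python
from h import *
plan((487.7,112,300,-.0165))
im=cams.read_camera('side')['image'][150:330,200:330,::-1]
cv2.imwrite('pics/s5.png',cv2.resize(im,None,fx=3.2,fy=3.2,interpolation=cv2.INTER_CUBIC))
```

```text
t 18.68 pos [488.2 205.6 211.9] F [ 0.8 -0.2 -4.5] open 0.529 q [ 0.27  0.64  1.96 -0.    0.54  0.29]
tool axes (cols)
 [[ 1.200e-03  9.999e-01 -1.700e-02]
 [ 3.000e-04 -1.700e-02 -9.999e-01]
 [-1.000e+00  1.200e-03 -3.000e-04]]
(487.7, 112, 300, -0.0165) -> [-8.82  0.12  9.35] turn -0.0005
```

View pics/s5.png

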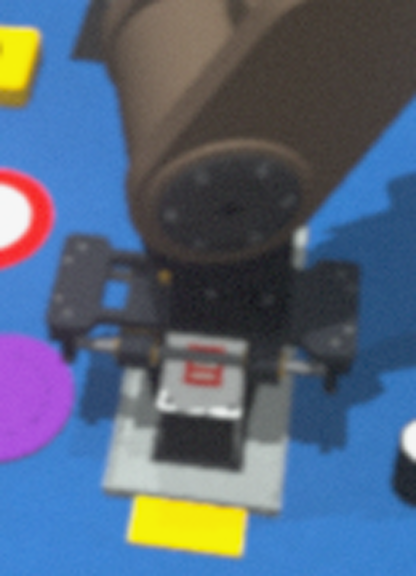

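Case 1 hangs upright over its slot, about 1 mm short of contact. Lowering the rest, releasing and moving to case 2.

Request:
apply_moves:
  series:
    - [1, [0.08, 0, 0], 0]
    - [1, [0.16, 0, 0], 0]
    - [1, [0.16, 0, 0], 0]
    - [-1, [0.16, 0, 0], 0]
    - [-1, [0.16, 0, 0], 0]
    - [-1, [0.16, 0, 0], 0]
    - [-1, [0.16, 0, 0], 0]
    - [-1, [-1, 0, 0], 0]
    - [-1, [-4, 0, 0], 0]
    - [-1, [-7, 0, 0], 0]
    - [-1, [-8.8, 0.1, 2], 0]
    - [-1, [-8.8, 0.1, 6], 0]
    - [-1, [-8.8, 0.1, 9], 0]
    - [-1, [-7, 0.1, 9.35], 0]
    - [-1, [-3, 0.1, 9.35], 0]
    - [-1, [-1, 0.1, 9.35], 0]
    - [-1, [0.1, 0.1, 9.35], 0]
    - [-1, [0.1, 0.1, 9.35], 0]
    - [1, [0.1, 0.1, 9.35], 0]
    - [1, [0.1, 0.1, 9.35], 0]

```text
t: 21.22
eef_pos: [487.6, 112.0, 210.9]
tcp_rot: [1.603, 1.57, 0.016]
ft_force: [1.4, -0.5, 0.2]
opening: 0.842
```

Request:
apply_moves:
  series:
    - [1, [0, 0, 0], 0]
    - [1, [0, 0, 0], 0]
    - [1, [0, 0, 0], 0]
    - [1, [0, 0, 0], 0]
    - [1, [0, 0, 0], 0]
    - [1, [0, 0, 0], 0]
    - [1, [-0.5, 0, 0], 0]
    - [1, [-2, 0, 0], 0]
    - [1, [-5, 0, 0], 0]
    - [1, [-8, 0, 0], 0]
    - [1, [-11, 0, 0], 0]
    - [1, [-13, 0, 0], 0]
    - [1, [-14, 0, 0], 0]
    - [1, [-14, 0, 0], 0]
    - [1, [-14, 0, 0], 0]

```text
t: 23.1
eef_pos: [487.3, 112.0, 349.6]
tcp_rot: [-1.381, 1.57, -2.969]
ft_force: [-0.2, 0.4, -3.8]
opening: 0.533
```

```bash
python3 samp.py 3; python3 -c "
from h import *
plan((487.7,112,211,-.0165))"
```

```text
t F M*100 open*1000 y qv0*1000 tau0 tau5
[[ 23.1   -0.23   0.43  -3.84   5.74  -6.04   1.39 533.29 112.01   0.72   0.03   0.  ]
 [ 23.15  -0.35  -0.93  -2.22  -6.43  -7.49   2.31 528.15 112.    -0.01   0.02   0.  ]
 [ 23.2    0.36  -0.3   -2.73  -9.22 -12.98   1.26 532.27 112.    -0.46   0.02   0.  ]]
t 23.2 pos [487.4 112.  349.5] F [ 0.4 -0.3 -2.7] open 0.532 q [ 0.09  0.39  1.92 -0.    0.83  0.11]
tool axes (cols)
 [[-1.400e-03  9.999e-01 -1.700e-02]
 [-2.000e-04 -1.700e-02 -9.999e-01]
 [-1.000e+00 -1.400e-03  3.000e-04]]
(487.7, 112, 211, -0.0165) -> [13.85  0.05 -0.  ] turn -0.0005
```

Request:
apply_moves:
  series:
    - [1, [0, 0, 4], 0]
    - [1, [0, 0, -2], 0]
    - [1, [0, 0, 4], 0]
    - [1, [0, 0, -2], 0]
    - [1, [0, 0, 4], 0]

```text
t: 23.82
eef_pos: [486.2, 80.3, 349.6]
tcp_rot: [-2.906, 1.57, 1.805]
ft_force: [0.8, -2.8, -3.5]
opening: 0.527
```

```bash
python3 samp.py 12
```

```text
t F M*100 open*1000 y qv0*1000 tau0 tau5
[[   23.82     0.79    -2.84    -3.52   -14.96   -19.88     7.98   527.43    80.28 -1167.89    20.55     3.48]
 [   23.88     2.57    -5.23    -3.31   -41.64   -26.36     1.42   530.25    71.16   -19.33    21.07     1.4 ]
 [   23.92    -0.02     1.03    -3.21    -1.77    -7.18    -4.13   527.56    71.28     7.12     0.1     -1.  ]
 [   23.98     0.61    -0.26    -3.67    -4.36    -9.56    -3.62   527.83    71.51     8.23    -0.18    -0.44]
 [   24.02     0.46     0.86    -3.17    -3.4     -3.87     0.2    527.23    71.69     5.84    -0.19    -0.16]
 [   24.08    -0.22     0.11    -3.19    -8.61   -11.33     2.17   530.39    71.84     5.5     -0.17    -0.05]
 [   24.12     0.02     0.9     -3.58    -0.86    -4.38    -0.63   527.48    71.93     2.51    -0.15    -0.01]
 [   24.18     0.27     0.8     -3.99    -1.84   -12.34    -2.48   528.06    72.01     3.3     -0.12     0.  ]
 [   24.22     0.57    -0.58    -3.55    -2.1     -5.57     0.83   530.09    72.06     0.13    -0.1      0.01]
 [   24.28    -0.47    -0.14    -3.75    -6.53    -8.45     1.81   529.08    72.1     -1.02    -0.07     0.01]
 [   24.32    -0.54     0.02    -3.15    -6.56    -9.81     0.01   528.02    72.1     -0.07    -0.05     0.01]
 [   24.38     0.45    -0.17    -2.96     3.05    -7.05     9.38   524.07    72.1      0.24    -0.03     0.  ]]
```

Request:
apply_moves:
  series:
    - [1, [0, 0, -6], 0]
    - [1, [0, 0, 0], 0]
    - [1, [0, 0, -6], 0]
    - [1, [0, 0, 0], 0]
    - [1, [0, 0, -6], 0]

```text
t: 25.0
eef_pos: [490.1, 123.9, 350.2]
tcp_rot: [0.52, 1.569, -1.083]
ft_force: [1.9, 1.6, -3.2]
opening: 0.528
```

```bash
python3 samp.py 12
```

```text
t F M*100 open*1000 y qv0*1000 tau0 tau5
[[  25.      1.85    1.65   -3.16   10.09  -16.21    4.31  528.39  123.92 1160.54  -17.49   -3.49]
 [  25.05   -3.08    5.7    -3.83   40.03    3.99    3.23  528.76  133.25   19.04  -21.76   -1.39]
 [  25.1    -0.98   -1.05   -3.15   -2.4    -8.62    3.03  530.4   133.03  -10.56   -0.15    1.  ]
 [  25.15   -0.36   -0.66   -3.25    1.67  -13.8     2.01  535.43  132.69   -8.92    0.21    0.44]
 [  25.2    -0.15    0.64   -3.63   -5.02  -10.24    1.54  528.12  132.43   -7.65    0.23    0.16]
 [  25.25   -0.32   -0.28   -2.42   -5.69  -12.12    2.07  528.06  132.29   -6.74    0.2     0.05]
 [  25.3    -0.1    -1.02   -3.36   -0.87  -11.1    -1.41  527.64  132.14   -4.88    0.18    0.01]
 [  25.35   -0.49   -0.71   -3.11   -2.9   -10.74   -1.4   530.81  132.06   -2.95    0.14   -0.  ]
 [  25.4    -0.18    0.58   -3.48   -1.12  -16.96   -2.29  529.71  132.     -1.5     0.11   -0.  ]
 [  25.45    0.16    0.46   -3.47   -2.21   -4.93   -0.79  524.49  131.97   -1.17    0.09   -0.01]
 [  25.5    -0.08    0.66   -3.16   -1.47  -10.28   -1.34  528.24  131.94   -1.38    0.06   -0.  ]
 [  25.55   -0.14   -0.07   -3.47   -1.59   -8.96    2.3   530.68  131.95    0.52    0.04   -0.  ]]
```

Also quiet so far. Returning case 2, then going to case 3 for comparison.

Request:
apply_moves:
  series:
    - [1, [0, 0, 0.8], 0]
    - [1, [0, 0, 1.9], 0]
    - [1, [0, 0, 1.9], 0]
    - [1, [3, 0, 1.9], 0]
    - [1, [7, 0, 1.9], 0]
    - [1, [10.5, 0, 1.9], 0]
    - [1, [12.5, 0, 1.9], 0]
    - [1, [13.5, 0, 1.9], 0]
    - [1, [13.9, 0, 1.9], 0]
    - [1, [14, 0, 1.9], 0]
    - [1, [14.1, 0, 1.9], 0]
    - [1, [14.1, 0, 1.9], 0]
    - [-1, [14.1, 0, 1.9], 0]
    - [-1, [14.1, 0, 1.9], 0]
    - [-1, [14.1, 0, 1.9], 0]
    - [-1, [14.1, 0, 1.9], 0]
    - [-1, [13, 0, 1.9], 0]
    - [-1, [10, 0, 1.9], 0]
    - [-1, [7, 0, 1.9], 0]
    - [-1, [5, 0, 1.9], 0]

```text
t: 28.05
eef_pos: [487.4, 113.0, 302.2]
tcp_rot: [1.623, 1.569, 0.035]
ft_force: [0.1, -1.1, -0.6]
opening: 0.998
```

Run:
```python
from h import *
plan((485,20.2,211,-.0165),(485,20.2,300,-.0165))
c=cams.read_camera('side'); im=c['image']; H,S,V=cv2.split(cv2.cvtColor(im,cv2.COLOR_RGB2HSV))
lab=((S>70)&((H<12)|(H>168))&(V>60)).astype(np.uint8); n,l,st,ce=cv2.connectedComponentsWithStats(lab)
for i in range(1,n):
    if st[i,4]>25 and 255<ce[i][0]<285 and ce[i][1]>185: print("red",ce[i].round(1),st[i,4],ray(c,[ce[i]],62).round(1))
```

```text
t 28.05 pos [487.4 113.  302.2] F [ 0.1 -1.1 -0.6] open 0.998 q [ 0.1   0.46  1.97 -0.    0.71  0.11]
tool axes (cols)
 [[ 1.600e-03  9.999e-01 -1.700e-02]
 [ 1.000e-04 -1.700e-02 -9.999e-01]
 [-1.000e+00  1.600e-03 -1.000e-04]]
(485, 20.2, 211, -0.0165) -> [ 9.12 -0.1   9.29] turn -0.0005
(485, 20.2, 300, -0.0165) -> [ 0.22 -0.08  9.29] turn -0.0005
red [273.3 198.8] 73 [[483.9  21.4  62. ]]
red [268.4 228.5] 106 [[486.6 110.6  62. ]]
red [263.5 264.2] 112 [[487.2 203.8  62. ]]
```

Request:
apply_moves:
  series:
    - [-1, [0, 0, 3], 0]
    - [-1, [0, 0, 7], 0]
    - [-1, [0, -0.1, 9.3], 0]
    - [-1, [1, -0.1, 9.3], 0]
    - [-1, [5, -0.1, 9.3], 0]
    - [-1, [8, -0.1, 9.3], 0]
    - [-1, [9.1, -0.1, 9.3], 0]
    - [-1, [9.1, -0.1, 9.3], 0]
    - [1, [9.1, -0.1, 9.3], 0]
    - [1, [9.1, -0.1, 9.3], 0]
    - [1, [9.1, -0.1, 9.3], 0]
    - [1, [9.1, -0.1, 9.3], 0]
    - [1, [9.1, -0.1, 9.3], 0]
    - [1, [9.1, -0.1, 9.3], 0]
    - [1, [9.1, -0.1, 9.3], 0]
    - [1, [9.1, -0.1, 9.3], 0]

```text
t: 30.1
eef_pos: [484.8, 20.0, 209.3]
tcp_rot: [-1.225, 1.571, -2.813]
ft_force: [-2.5, -0.5, 4.7]
opening: 0.529
```

Request:
apply_moves:
  series:
    - [1, [-0.5, 0, 0], 0]
    - [1, [-2, 0, 0], 0]
    - [1, [-5, 0, 0], 0]
    - [1, [-8, 0, 0], 0]
    - [1, [-11, 0, 0], 0]
    - [1, [-13, 0, 0], 0]
    - [1, [-14, 0, 0], 0]
    - [1, [-14, 0, 0], 0]
    - [1, [-14, 0, 0], 0]

```text
t: 31.22
eef_pos: [484.7, 20.1, 348.5]
tcp_rot: [-1.594, 1.569, 3.101]
ft_force: [-0.5, 0.3, -8.1]
opening: 0.521
```

```bash
python3 samp.py 3
```

```text
t F M*100 open*1000 y qv0*1000 tau0 tau5
[[ 31.22  -0.46   0.29  -8.09  -2.15 -11.28   1.95 521.34  20.07  -1.45   0.03   0.  ]
 [ 31.28  -0.31   0.3   -8.06  -1.43 -10.27   0.59 524.54  20.06   1.67   0.03   0.  ]
 [ 31.32  -0.69  -0.17  -7.13   0.13 -12.67  -8.07 527.84  20.05   1.02   0.02   0.  ]]
```

Request:
apply_moves:
  series:
    - [1, [0, 0, 4], 0]
    - [1, [0, 0, -2], 0]
    - [1, [0, 0, 4], 0]
    - [1, [0, 0, -2], 0]
    - [1, [0, 0, 4], 0]

```text
t: 31.95
eef_pos: [484.5, -11.0, 348.6]
tcp_rot: [-2.622, 1.569, 2.09]
ft_force: [2.1, -2.8, -7.8]
opening: 0.525
```

```bash
python3 samp.py 12
```

```text
t F M*100 open*1000 y qv0*1000 tau0 tau5
[[   31.95     2.14    -2.84    -7.82   -23.17   -22.88     0.02   525.06   -11.01 -1205.6     20.17     3.61]
 [   32.       2.73    -8.51    -6.97   -71.26   -28.86     0.06   522.76   -20.78   -28.29    23.37     1.42]
 [   32.05    -0.25    -0.52    -8.28   -12.89   -15.65    -3.09   522.58   -20.86     3.28    -0.13    -1.15]
 [   32.1      0.09    -0.12    -8.42     0.9     -8.44    -0.98   525.18   -20.62     6.57    -0.06    -0.42]
 [   32.15    -0.48     0.25    -8.13    -2.65   -10.57    -4.33   523.09   -20.45     5.03    -0.12    -0.14]
 [   32.2     -0.01     0.47    -7.22     3.92    -6.32    -3.26   525.37   -20.3      4.87    -0.12    -0.05]
 [   32.25     0.68     0.38    -7.79    -0.69    -9.69     1.07   524.94   -20.19     4.97    -0.12    -0.01]
 [   32.3     -0.32    -0.42    -7.19     3.03   -13.75    -1.06   523.3    -20.1      2.16    -0.11     0.  ]
 [   32.35     0.29     0.93    -7.62    -4.37   -12.79    -1.26   525.05   -20.03     2.49    -0.1      0.  ]
 [   32.4     -0.48     0.28    -7.      -0.2    -10.07    -2.7    525.3    -19.97     2.7     -0.08     0.  ]
 [   32.45    -0.04    -0.11    -8.43     1.24    -8.98     2.21   524.93   -19.95     0.76    -0.07     0.  ]
 [   32.5     -0.15    -0.28    -7.8      2.14   -11.83     2.18   525.29   -19.92     0.45    -0.05     0.  ]]
```

Request:
apply_moves:
  series:
    - [1, [0, 0, -6], 0]
    - [1, [0, 0, 0], 0]
    - [1, [0, 0, -6], 0]
    - [1, [0, 0, 0], 0]
    - [1, [0, 0, -6], 0]

```text
t: 33.12
eef_pos: [486.8, 31.2, 349.3]
tcp_rot: [0.823, 1.568, -0.781]
ft_force: [1.7, 2.9, -7.0]
opening: 0.518
```

```bash
python3 samp.py 9
```

```text
t F M*100 open*1000 y qv0*1000 tau0 tau5
[[  33.12    1.75    2.86   -6.97   22.31  -16.23   -3.65  517.64   31.17 1203.23  -19.69   -3.63]
 [  33.17   -2.76    8.73   -7.63   76.95   20.01    3.82  525.3    40.88   23.36  -23.26   -1.42]
 [  33.22    0.42    0.41   -7.76   -0.42   -6.78    1.4   524.17   40.84   -4.88    0.27    1.15]
 [  33.28    0.16   -0.3    -7.58  -10.5   -11.11    3.15  525.07   40.58   -7.19    0.23    0.43]
 [  33.33    1.18   -0.4    -7.97   -5.29   -7.49   -0.31  522.47   40.37   -5.53    0.25    0.15]
 [  33.38    0.24    0.56   -7.15   -7.92   -2.75   -4.22  525.17   40.22   -2.97    0.2     0.05]
 [  33.42   -0.1    -1.09   -7.61   -3.55  -10.54    1.07  518.66   40.14   -2.88    0.16    0.01]
 [  33.48   -0.29    0.15   -6.98   -3.91   -6.81   -3.05  524.44   40.08   -1.93    0.13   -0.  ]
 [  33.52   -0.5    -0.56   -7.1    -7.41  -15.71   -1.32  525.85   40.02   -2.03    0.1    -0.  ]]
```

Request:
apply_moves:
  series:
    - [1, [0, 0, 6], 0]
    - [1, [0, 0, 0], 0]
    - [1, [0, 0, 6], 0]
    - [1, [0, 0, 0], 0]
    - [1, [0, 0, 6], 0]

```text
t: 34.15
eef_pos: [484.5, -11.2, 349.2]
tcp_rot: [2.997, 1.569, 1.426]
ft_force: [1.2, -2.3, -6.5]
opening: 0.528
```

```bash
python3 samp.py 9
```

```text
t F M*100 open*1000 y qv0*1000 tau0 tau5
[[   34.15     1.24    -2.29    -6.49   -23.83   -21.33     4.32   527.52   -11.15 -1204.63    20.1      3.61]
 [   34.2      1.82    -7.93    -6.87   -77.59   -27.29     4.63   521.75   -20.9    -26.45    23.31     1.42]
 [   34.25     0.18    -0.51    -7.16    -4.81   -11.42    -2.17   523.64   -20.97     3.7     -0.15    -1.15]
 [   34.3      0.38     0.78    -7.41    -0.86   -10.11     5.39   525.88   -20.73     6.4     -0.06    -0.41]
 [   34.35    -0.42     0.52    -8.48     5.04    -9.92    -7.15   524.66   -20.53     7.21    -0.13    -0.14]
 [   34.4      0.18     0.21    -7.72     5.18    -5.22    -1.2    526.37   -20.36     6.65    -0.13    -0.05]
 [   34.45    -0.42    -0.47    -7.71     1.87   -14.15     3.36   527.96   -20.23     6.37    -0.13    -0.01]
 [   34.5     -0.11    -0.32    -8.24    -6.14    -7.64     2.37   527.7    -20.15     2.5     -0.12    -0.  ]
 [   34.55    -0.16     0.32    -7.55     3.17    -6.69    -3.97   524.48   -20.08     2.42    -0.11     0.  ]]
```

The wrist force is noisy. Two things point to case 3:
- **Weight:** it weighs about 0.8 kg, above the 0.74 kg limit for an empty case. Cases 1 and 2 weigh about 0.4 kg, below the smallest mass with a core (0.47 kg).
- **Static moment:** Mx changes with the direction of the last stroke, as if a core came to rest at one end or the other.

I'll confirm the moment effect with longer averages.

```bash
cat > avg.py <<'E'
from h import *
v=[]
for i in range(18):
    s=monitor.state(); v.append(np.r_[s["ft_force"],s["moment"]*100]); cams.read_camera("side")
v=np.array(v); print(s["t"],"mean",v.mean(0).round(2),"se",(v.std(0)/18**.5).round(2))
E
python3 avg.py
```

```text
35.4 mean [-0.1   0.12 -7.39 -1.07 -9.24  0.51] se [0.13 0.1  0.11 0.69 0.44 0.61]
```

Request:
apply_moves:
  series:
    - [1, [0, 0, -6], 0]
    - [1, [0, 0, 0], 0]
    - [1, [0, 0, -6], 0]
    - [1, [0, 0, -6], 0]
    - [1, [0, 0, -6], 0]
    - [1, [0, 0, -6], 0]

```text
t: 36.2
eef_pos: [485.2, 40.0, 349.2]
tcp_rot: [0.314, 1.571, -1.273]
ft_force: [0.7, -1.0, -7.8]
opening: 0.527
```

```bash
python3 avg.py
```

```text
37.05 mean [ 0.04 -0.   -7.4  -4.56 -9.64 -0.85] se [0.12 0.11 0.1  0.79 0.51 0.65]
```

Request:
apply_moves:
  series:
    - [1, [0, 0, 6], 0]
    - [1, [0, 0, 0], 0]
    - [1, [0, 0, 6], 0]
    - [1, [0, 0, 6], 0]
    - [1, [0, 0, 6], 0]
    - [1, [0, 0, 6], 0]

```text
t: 37.85
eef_pos: [484.2, -19.9, 349.2]
tcp_rot: [-1.926, 1.571, 2.769]
ft_force: [0.1, -0.5, -7.6]
opening: 0.524
```

```bash
python3 avg.py; python3 -c "
from h import *
plan((671.5,51.5,349,-.0165),(671.5,51.5,325,-.0165))"
```

```text
38.7 mean [-0.01 -0.08 -7.49  0.33 -9.83  0.22] se [0.11 0.09 0.07 0.64 0.61 0.7 ]
t 38.75 pos [484.2 -19.9 349.2] F [ 0.6  0.4 -6.4] open 0.525 q [-0.18  0.37  1.96 -0.    0.81 -0.16]
tool axes (cols)
 [[ 0.000e+00  9.999e-01 -1.700e-02]
 [-1.000e-04 -1.700e-02 -9.999e-01]
 [-1.000e+00  1.000e-04  1.000e-04]]
(671.5, 51.5, 349, -0.0165) -> [ 0.02 18.6  -7.46] turn -0.0005
(671.5, 51.5, 325, -0.0165) -> [ 2.42 18.6  -7.46] turn -0.0005
```

Repeatable: Mx is -1.1, then -4.6, then +0.3 for stroke directions −, +, − (SE 0.7). That is a swing of about 4, matching a 0.16 kg core shifting 26 mm. Case 3 is the faulty one, so I'll present it over the red disc.

Request:
apply_moves:
  series:
    - [1, [-0.3, 1, -0.4], 0]
    - [1, [-0.6, 3.5, -1.4], 0]
    - [1, [-0.6, 6.5, -2.6], 0]
    - [1, [-0.6, 9.5, -3.8], 0]
    - [1, [-0.6, 12.5, -5], 0]
    - [1, [-0.6, 15, -6], 0]
    - [1, [-0.6, 17, -6.8], 0]
    - [1, [-0.6, 18.2, -7.3], 0]
    - [1, [-0.6, 18.6, -7.45], 0]
    - [1, [-0.6, 18.6, -7.45], 0]
    - [1, [-0.6, 18.6, -7.45], 0]
    - [1, [-0.6, 18.6, -7.45], 0]
    - [1, [-0.6, 18.6, -7.45], 0]
    - [1, [-0.6, 18.6, -7.45], 0]

```text
t: 40.5
eef_pos: [671.4, 51.3, 355.3]
tcp_rot: [0.715, 1.571, -0.873]
ft_force: [0.1, 0.5, -8.1]
opening: 0.523
```

Run:
```python
from h import *
plan((671.5,51.5,355,-.0165))
c=cams.read_camera('side'); im=c['image']; H,S,V=cv2.split(cv2.cvtColor(im,cv2.COLOR_RGB2HSV))
lab=((S>70)&((H<12)|(H>168))&(V>60)).astype(np.uint8); n,l,st,ce=cv2.connectedComponentsWithStats(lab)
for i in range(1,n):
    if st[i,4]>25 and 150<ce[i][0]<285 and ce[i][1]>95: print("red",ce[i].round(1),st[i,4],"z62",ray(c,[ce[i]],62)[0,:2].round(1),"z208",ray(c,[ce[i]],208)[0,:2].round(1))
t=cams.read_camera('top')['image']
a=cv2.resize(im[60:350,120:340,::-1],None,fx=1.9,fy=1.9,interpolation=cv2.INTER_CUBIC); b=cv2.resize(t[100:240,160:350,::-1],None,fx=1.9,fy=1.9,interpolation=cv2.INTER_CUBIC)
o=np.zeros((max(a.shape[0],b.shape[0]),a.shape[1]+b.shape[1],3),np.uint8);o[:a.shape[0],:a.shape[1]]=a;o[:b.shape[0],a.shape[1]:]=b;print(o.shape);cv2.imwrite('pics/s6.png',o)
```

```text
t 40.5 pos [671.4  51.3 355.3] F [ 0.1  0.5 -8.1] open 0.523 q [-0.02  0.61  1.48 -0.    1.05 -0.  ]
tool axes (cols)
 [[ 1.000e-04  9.999e-01 -1.700e-02]
 [-1.000e-04 -1.700e-02 -9.999e-01]
 [-1.000e+00  1.000e-04  1.000e-04]]
(671.5, 51.5, 355, -0.0165) -> [ 0.03  0.01 -0.02] turn -0.0005
red [183.5 153.7] 101 z62 [ 732.4 -112.3] z208 [670.5  50.9]
red [195.8 218.8] 574 z62 [650.6 101.9] z208 [606.1 219.6]
red [268.3 228.8] 106 z62 [486.7 111.5] z208 [476.9 227.2]
red [263.4 264.2] 119 z62 [487.3 203.6] z208 [477.4 299.7]
(551, 779, 3)
```

View pics/s6.png

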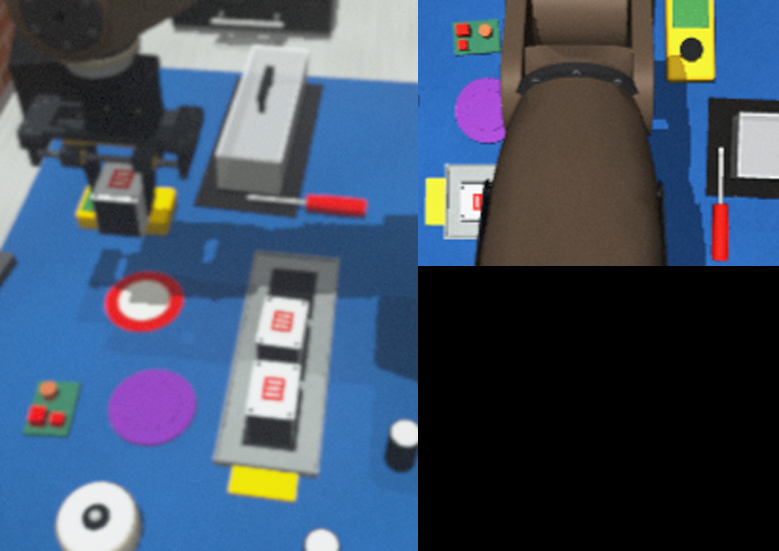

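The case is held upright at (122,200) over the disc at (143,300). Its label ray at z=208 gives (670.5, 50.9), against the disc centre at about (671.5, 51.5). Cases 1 and 2 stand in their slots, the cover is on the pad, and the screwdriver has not moved. Handing in.

```bash
python3 -c "
from h import *
print(job.job_done()); s=monitor.state(); print(s['t'],s['eef_pos'],s['opening'])"
```

```text
the job is handed in; nothing more can be done
None
the job is handed in; nothing more can be done
```

The job is handed in at about 40.5 s of the 72 s allowed. The cover stands on the rubber pad and the cases in slots 1 and 2 are back upright in place. The slot 3 case, which I judged faulty, is held upright about 15 cm above the red disc.

**Last checks that agreed:**
- **Faulty case position:** the side camera puts its label at (670.5, 50.9), against the disc centre at about (671.5, 51.5).
- **Good cases:** both sit within about 2 mm of where they stood at the start.
- **Cover:** it is inside the pad and clear of the screwdriver shank by about 10 mm.
- **Grip:** the fingers held steady on the 50 mm case.

**Weak point: the rattle itself was not heard directly.** The ripples could not be told from sensor noise in any case; case 2's side force after the strokes even looked slightly raised. I chose the slot 3 case on two other signs:
- **Core shift:** in its averaged readings the static side moment moved by about 0.04 N m (roughly 4 standard errors) with the direction of the last stroke. That matches a 0.16 kg part with 26 mm of play. The other two cases showed no clear shift, from fewer readings.
- **Weight:** it weighs about 0.76–0.8 kg, just above the 0.74 kg limit for an empty case. The other two weigh about 0.35–0.4 kg, which is too light to hold the part.

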